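# Lock the ice chest with its pin

## Robot

A 6-joint arm with a two-finger parallel gripper is mounted at the origin on the work surface. World frame = base frame: x ahead of the robot, y to its left, z up, the work surface at z = 0. Lengths are in mm, angles in rad, forces in N, time in s.
With the tool pointing down it reaches from about 350 to 975 mm from the base axis. Payload 7.1 kg.
Tool frame: the origin (TCP) lies midway between the tips of the shut fingers; the grasp point (between the pads) lies 19 mm behind it; z points along the fingers, y is the line along which they close (so a half turn about z gives the same grasp; the last joint's range is limited). The gripper opens to 88 mm and grips with 3 to 60 N. Pads are 20 mm wide; open, the fingers measure 115 mm over their backs; the gripper's body (75 mm by 178 mm) begins 61 mm behind the grasp point.
Start: joints at [1.274, 0.423, 1.63, -0, 1.089, -0.019], TCP at [171.369, 601.03, 222.675] pointing down, gripper open.
Joint ranges: [-3, 3], [-0.9, 2.11], [0.09, 2.58], [-1.31, 4.45], [0.11, 2.69], [-2.54, 2.54]. Speed limits (rad/s): [2.39, 2.39, 3.01, 3.14, 3.14, 3.14].

## Interface

Orientations are given as a rotation vector (axis times angle).
In Python, from workcell import get_obs, get_image, camera_params, close_job gives the robot as it stands.
- The arm moves only by the shell command python3 -m creep 'ROWS' [OPENING]. ROWS is a JSON object of lists of equal length, an entry for each row: "delta_pos": the shift along the tool's x, y, z in m, a list of three; "twist": the turn, a rotation vector about the tool's x, y, z in degrees, a list of three. A call has 1 to 20 rows; each row shifts and turns the commanded pose from where the row before left it, along the tool's axes as they then stand; what a row does not reach is not made up. A row lasts 1/12 s, in which the tool goes at most 41.7 mm and 7.16 degrees, less where a joint would pass 70% of its speed; a pose out of reach is approached as far as the arm can. A call with a gripper value outside its range is refused whole. OPENING is the opening, from 0 (shut) to 1 (fully open), set as the call begins (- or left out, the last holds). The fingers move at their own pace and stop on an object; the grip force is fixed at half the most. Time passes only in rows, so rows that do not move let the fingers close. It gives the time, the measured TCP pose, the force, the opening and the grip force at its end, in the units of the state.
- get_obs(): the state, without advancing time (a new reading comes with each control period).
- get_image(name): name is "side" or "top" or "wrist"; returns (picture, depth): 480x640x3 uint8, red, green, blue; 480x640 float32, mm along the optical axis (not along the pixel's ray), 0 where there is no reading.
- camera_params(name): a dict with "camera_matrix" (3x3 intrinsics, pixels), "extrinsics" (4x4, takes a point from camera to world coordinates). Camera axes: x right, y down, z forward; pixel columns grow to the right and rows downward; lengths in mm; the calibration is good to about 2 mm. A picture is of the moment at which its call begins: read the wrist's pose just before it. camera_params takes no time and is no camera call; for the wrist camera it gives the pose at the moment of the call.
- close_job(): hands the job in; it is judged then, once.
The state is a dict: "t": time; "qpos": joint angles; "qvel": joint speeds; "joint_torque": joint torques, N m; "ee_pos": TCP position; "orientation": TCP orientation; "ft_force": force on the tool from outside, world axes, zero at the start; "moment": the same for the moment, N m; "width": finger opening in mm; "grasp_force": force on a finger pad.
Only numpy, scipy, OpenCV 4.12 (cv2) and the standard library are available. Lean on these libraries where they do the work, as an engineer would, in place of code of your own. Each camera call takes 0.05 s, during which the arm holds its last target. There are 200 camera calls.

## Task

The drinks are loaded: shut the lid of the white ice chest, then lock it by pushing the loose steel T-headed pin sideways through the latch on its front (both slotted cheeks and the tongue between them) until the pin's head is fully home against the cheek, and let go. The hole in the tongue is somewhere along the slots and must be found by feel, so do not force the pin, and do not upset or push aside the tableware.

Things in the scene. Friction and masses are not known exactly. Their poses are not given: they have to be found in the camera images.
- chest: White ice chest, fixed, 240 (x) by 260 (y) mm, 120 mm high without its 14 mm lid. Origin: centre of its underside; z up, -x is its front (towards the robot). The latch stands out 78 mm from the middle of the front: two upright steel cheeks and, when the lid is shut, the lid's tongue between them.
- latch (a point): Middle of the latch, between the cheeks at the centre of their slots: 170 mm in front (-x) of the chest's origin (50 mm in front of its front wall), 105 mm above the table. Axes as the chest's. The pin goes in along y, from either side.
- cheek (a point): Centre of the slot at the outer face of the +y cheek, 24 mm from latch along y. The cheeks mirror each other: 10 mm thick (|y| = 14 to 24 mm), 88 to 122 mm above the table. Each has one slot right through it along y, 39 mm long (along x) and 18 mm high.
- tongue_face (a point): Fixed point on the chest, 12 mm from latch along y, in the plane of the shut tongue's +y face. The tongue (y = -12 to 12 mm, 40 mm wide in x) has a 17 mm round through hole along y at this height. It floats along x, held by 40 N of friction: its hole lies anywhere from -10 to 10 mm in x from here, felt only. A pin over about 2 mm off the hole stops at this face.
- hood (a point): Fixed point on the chest over latch, where the top of the hood lies when the lid is shut (134 mm above the table). The hood is a steel slab on the lid's front edge, 62 mm wide in y, 12 mm thick, that covers the latch and carries the tongue under it.
- lid (a joint): Opening of the lid in rad: 0 shut, on its stop; grows as its front edge rises. Starts at 0.25 to 0.6. A stiff hinge holds it where it is left; pushing it down takes a few newtons. Lid 14 mm thick, 244 mm deep; hinge line along the chest's y, 120 mm behind (+x) the chest's origin, 120 mm above the table, at the lid's underside.
- lid_push (a point): A fixed point on the chest, where the top of the lid lies when shut: 134 mm above the table, 170 mm in front of the hinge line, on the chest's middle line. Pressing straight down on the lid over this point shuts it.
- pin: Loose steel T-headed pin, about 150 g, lying flat on the table: round shank 14 mm in diameter, 80 mm long; head a cross bar 64 mm long (y), 14 mm high, 8 mm thick. Origin: on the shank's axis where it meets the head; x along the shank to the nose. Head's outer face at x = -8 mm. Lying, its axis is 7 mm up. Left or right of the chest, nose roughly to -y.
- pin_nose (a point): Centre of the pin's nose end (edge chamfered under 1 mm), 80 mm along x from the pin's origin.
- spoon: Loose serving spoon with a wooden handle, 190 mm long, lying on the table on the other side of the chest from the pin; leave it alone. Origin on the table under the middle of it.
- tumbler: Loose glass tumbler, 72 mm wide, 90 mm high, standing; leave it alone. Origin: centre of the underside.
- wine: Loose green wine bottle, 74 mm wide, 230 mm high, standing; leave it alone. Origin: centre of the underside.
- dip_bowl: Loose small white bowl, 84 mm wide, 35 mm high; leave it alone. Origin: centre of the underside.
- candle: Loose white candle in a tin, 60 mm wide, 60 mm high; leave it alone. Origin: centre of the underside.
- plate: Loose white dinner plate, 220 mm wide, 20 mm high; leave it alone. Origin: centre of the underside.
Things that resemble listed ones, but are neither listed nor needed, are in the scene too. What is shaped like the pin but blue or purple is not meant.

How it is judged:
By the outcome, as a careful person would: the job done as asked, in the order asked, and still so for the second after the job is handed in, with the robot touching nothing.
It also fails if it takes over 72 s, if anything falls off the work surface, if the arm or the gripper's body presses on something with over 40 N, if the wrist force passes 120 N, or if a joint passes its speed limit or range.

## Working session

There is one attempt and no reset: what is moved stays moved. The work goes in short steps, Python scripts to look and compute and a shell command to move; the robot and the scene stay as the last step left them, time stands still between calls to the robot, and variables do not carry over. Pictures are saved under pics/ and viewed, at most 10 in all, crops included, and the job is handed in when it is done.

```bash
mkdir -p pics
cat > h.py <<'E'
import numpy as np, cv2
from workcell import get_obs, get_image, camera_params, close_job
from scipy.spatial.transform import Rotation as R
def snap(n,f):
    p=camera_params(n); im,d=get_image(n)
    cv2.imwrite(f'pics/{f}.png',im[:,:,::-1]); np.savez(f'{f}.npz',im=im,d=d,K=p['camera_matrix'],E=p['extrinsics'])
def w(f,u,v,d=None):
    z=np.load(f'{f}.npz'); d=z['d'][int(v),int(u)] if d is None else d
    c=np.linalg.inv(z['K'])@[u*d,v*d,d]; return (np.array(z['E'])@[*c,1])[:3].round(1)
def onz(f,u,v,h):
    z=np.load(f'{f}.npz'); E=np.array(z['E']); r=E[:3,:3]@np.linalg.inv(z['K'])@[u,v,1]; o=E[:3,3]
    return (o+r*(h-o[2])/r[2]).round(1)
E
python3 - <<'E'
from h import *
for n in('top','side'): snap(n,n+'0')
o=get_obs(); print(o); 
a=cv2.imread('pics/top0.png');b=cv2.imread('pics/side0.png')
for n in('top0','side0'):
    z=np.load(n+'.npz');print(z['K'],z['E'])
E
```

```text
{'t': 0.1, 'qpos': array([ 1.27397856e+00,  4.23741711e-01,  1.63057538e+00, -1.04521584e-05,
        1.08861187e+00, -1.90233768e-02]), 'qvel': array([-0.00112694, -0.0013711 , -0.002793  ,  0.00159055,  0.00235519,
       -0.00024765]), 'joint_torque': array([-9.62814702e-04, -5.45612669e+01, -2.74324876e+01,  6.44194731e-02,
        1.89311674e-02,  1.29663303e-05]), 'ee_pos': array([171.2471844 , 600.57735698, 222.00862288]), 'orientation': array([-4.34921215e-01, -3.11113816e+00,  2.07509915e-03]), 'ft_force': array([ 0.12556816, -0.01890122,  0.31216802]), 'moment': array([-0.0125807 , -0.00348588,  0.02318614]), 'grasp_force': 0.0, 'width': 88.07187978937529}
[[475.27633073   0.         322.82133111]
 [  0.         475.27633073 231.39109426]
 [  0.           0.           1.        ]] [[-1.46031768e-02 -9.97729676e-01  6.57437587e-02  5.05160887e+02]
 [-9.99836446e-01  1.52723194e-02  9.68696991e-03 -1.65930092e+01]
 [-1.06690370e-02 -6.55915455e-02 -9.97789517e-01  1.30850272e+03]
 [ 0.00000000e+00  0.00000000e+00  0.00000000e+00  1.00000000e+00]]
[[444.95490353   0.         318.16689615]
 [  0.         444.95490353 238.31206   ]
 [  0.           0.           1.        ]] [[ 7.86256308e-01 -3.95705254e-01  4.74571775e-01  3.19429622e+01]
 [-6.17732600e-01 -5.21286900e-01  5.88783833e-01 -6.78329223e+02]
 [ 1.44031928e-02 -7.56093460e-01 -6.54305149e-01  8.11238742e+02]
 [ 0.00000000e+00  0.00000000e+00  0.00000000e+00  1.00000000e+00]]
```

View pics/top0.png

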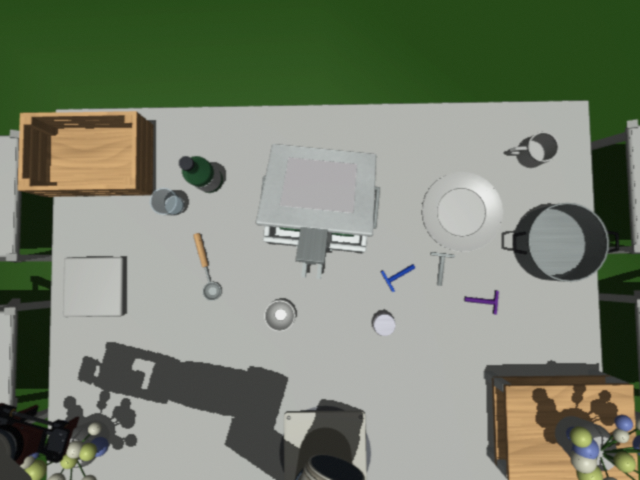

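View pics/side0.png

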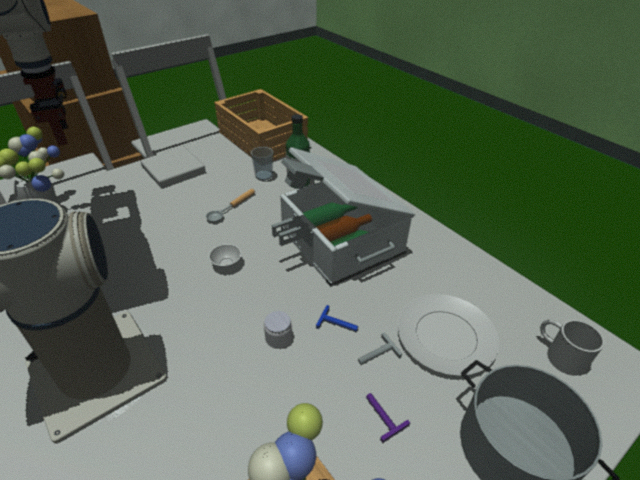

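Top view: steel-grey T-pin at (441,268), blue at (398,275) and purple at (482,300). Only the grey one fits "steel", and it lies to the right of the chest with the spoon on the other side. The chest is at (318,195), its hood at (313,245) and the cheeks at about (314,268). I'll confirm in an enlarged crop.

Run:
```python
from h import *
a=cv2.imread('pics/top0.png');b=cv2.imread('pics/side0.png')
r=lambda im,u,v,W,H,k:cv2.resize(im[v:v+H,u:u+W],None,fx=k,fy=k,interpolation=cv2.INTER_CUBIC)
top=np.hstack([r(a,410,240,66,50,6)[:300,:396],r(a,280,225,66,50,6)[:300,:396]])
bot=np.hstack([r(b,350,325,66,50,6)[:300,:396],r(b,265,200,66,50,6)[:300,:396]])
cv2.imwrite('pics/crop1.png',np.vstack([top,bot]))
z=np.load('top0.npz');d=z['d'];np.set_printoptions(suppress=True)
v,u=np.mgrid[0:480,0:640]
P=np.stack([u*d,v*d,d],-1)@np.linalg.inv(z['K']).T@z['E'][:3,:3].T+z['E'][:3,3]
np.save('P.npy',P)
# lid plane
L=P[165:205,285:355].reshape(-1,3);c=L.mean(0);n=np.linalg.svd(L-c,full_matrices=False)[2][2];n*=np.sign(n[2]);print('lid c',c,'n',n,'tilt',np.arccos(n[2]),'yaw',np.arctan2(n[1],-0+n[0]), 'res',np.std((L-c)@n))
m=(P[250:285,295:335,2]>80)&(P[250:285,295:335,2]<130)
print(P[250:285,295:335,2].round()[:, ::2].astype(int))
s=P[245:292,425:460];mm=(s[...,2]>5);print('pin z',s[...,2].max(), s[mm].mean(0)); print('table', np.median(P[300:340,300:340,2]))
```

```text
lid c [689.83517662   0.27348916 196.97520417] n [ 0.9675794  -0.02267093  0.25154748] tilt 1.3165175132044995 yaw -0.02342627761103476 res 26.142579068076895
[[  -2  281  284  285  285  282  278  280  282  281  281  281  282  281
   281  279  119  115  114   -4]
 [   1  284  286  284  285  286  283  283  279  283  284  284  283  280
   281   -5    1   69    1    6]
 [  -4  286  289  284  285  284  286  282  283  284  287  284  282  285
   285    0    1    8    2   -1]
 [   2  288  284  287  289  285  288  286  286  284  288  285  283 1309
   283   -4   -3    1    2    1]
 [   1  289  288  287  288  290  287  286  285  286  287  284  286  285
   285    1    3   -1    1    2]
 [   0  292  288  290  290  292  289  289  286  289  285  286  287  287
   285    5    3    0    3    0]
 [   1  291  290  289  288  288  289  291  288  288  287  290  287  289
   286   -2    0    2    2    1]
 [  -1  291  293  289  289  292  291  294  291  288  285  289  291  289
   288    2    0    4    0    1]
 [  -1  292  293  291  296  293  292  291  292  288  288  290  292  290
   289   -5   -3    1   -3   
[... 2127 characters left out ...]
 -3   -4    2   -1    1    2   -3    3   -1   -4
     2   -3    3    0   -2    1]
 [  -1    3   -2    1    0   -1    4 1309    3    0    0    4    4    4
     1    2    1   -1    0    0]
 [  -2   -4    0   -1    5    2   -1   -1    2   -1    3    0    0    0
     1   -1   -6    4    5   -5]
 [   1    3   -3    2    3   -1    1   -2 1309    0    2   -5    3   -1
     1   -3    0   -2    5   -2]
 [  -3    1    4   -4   -1   -4    4   -2   -2   -2    0    0   -3   -5
    -1    5   -1    4   -1   -1]
 [   1    4    1   -3    1   -2    5    1    1   -4    3    0   -2   -1
    -2    1    7    8   -4    0]]
pin z 1308.5027201715432 [ 502.1452423  -325.36503545   34.22154713]
table 0.557615278739604
```

View pics/crop1.png

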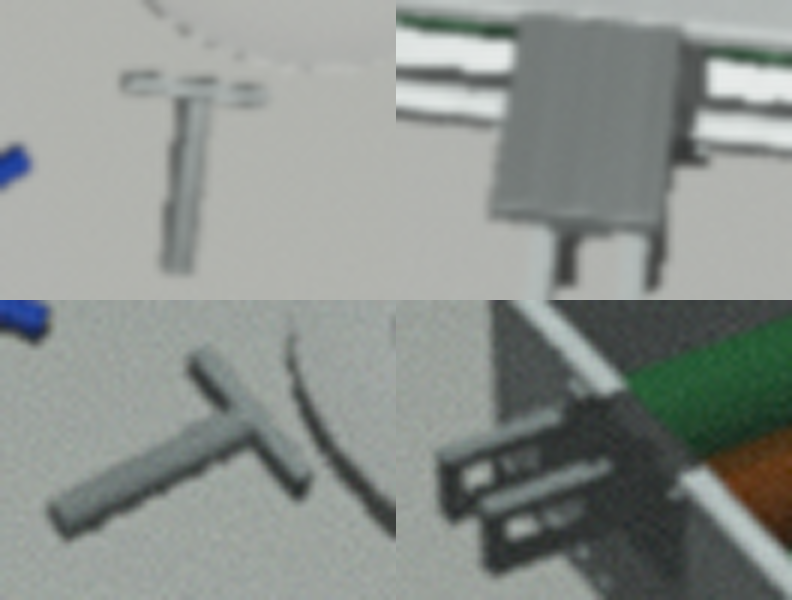

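The crop confirms the grey steel T-pin: head centre at about (442,255), nose at about (440,284), next to the plate. The chest front shows both slotted cheeks with the lid raised. Next I compute poses.

Run:
```python
from h import *
np.set_printoptions(suppress=True,precision=3)
P=np.load('P.npy')
L=P[160:215,285:350].reshape(-1,3);k=np.ones(len(L),bool)
for i in range(8):
    A=np.c_[L[:,:2],np.ones(len(L))];c=np.linalg.lstsq(A[k],L[k,2],rcond=None)[0];r=L[:,2]-A@c;k=abs(r-np.median(r))<8
print('lid plane',c,'tilt',np.arctan(np.hypot(*c[:2])),'yaw',np.arctan2(-c[1],-c[0]),k.mean(),r[k].std())
# cheek tops
C=P[262:282,297:325]
m=(C[...,2]>112)&(C[...,2]<132)
pts=C[m][:,:2]; uu=np.mgrid[262:282,297:325][1][m]
for nm,s in(('+y',uu<310),('-y',uu>=310)):
    p=pts[s]; f=np.polyfit(p[:,0],p[:,1],1); print(nm,'mean',p.mean(0),'slope yaw',np.arctan(f[0]),'xmin',np.sort(p[:,0])[:4])
# pin, from pixels at z=7..14
for u,v in((442,254.5),(430.5,253.5),(454,256),(439.7,285)): print(u,v,onz('top0',u,v,10))
for u,v in((356,386.),(359,360.5),):pass
S=lambda x,y:(350+x/6,325+(y-300)/6)
for n,q in(('nose',(62,520)),('headA',(203,360)),('headB',(295,480)),('head mid',(248,420))): print(n,onz('side0',*S(*q),7), w('side0',*S(*q)))
```

```text
lid plane [ -0.57    0.066 584.997] tilt 0.5212884254358165 yaw -0.11557202279579921 0.9952447552447552 1.8804733946894907
+y mean [488.444  44.582] slope yaw -0.09332545862797904 xmin [472.743 472.785 472.915 472.955]
-y mean [484.658   6.793] slope yaw -0.11986041290409827 xmin [467.379 467.382 467.481 467.501]
442 254.5 [ 522.7 -327.5   10. ]
430.5 253.5 [ 525.9 -296.3   10. ]
454 256 [ 518.2 -359.9   10. ]
439.7 285 [ 440.2 -318.7   10. ]
nose [ 441.6 -318.7    7. ] [ 439.1 -320.9   12. ]
headA [ 529.  -299.7    7. ] [ 523.5 -303.9   15.9]
headB [ 518.2 -357.     7. ] [ 515.7 -358.6   11.2]
head mid [ 523.2 -328.7    7. ] [ 520.3 -330.8   11.8]
```

```bash
python3 -m creep '{"delta_pos":[[0,0,-0.04],[0,0,-0.04],[0,0,-0.04],[0,0,0]],"twist":[[0,0,-4.65],[0,0,-4.65],[0,0,0],[0,0,0]]}' 0
python3 -m creep '{"delta_pos":[[-0.0255,-0.0267,0],[-0.0255,-0.0267,0],[-0.0255,-0.0267,0],[-0.0255,-0.0267,0],[-0.0255,-0.0267,0],[-0.0255,-0.0267,0],[-0.0255,-0.0267,0],[-0.0255,-0.0267,0],[-0.0255,-0.0267,0],[-0.0255,-0.0267,0],[-0.0255,-0.0267,0],[-0.0255,-0.0267,0],[-0.0255,-0.0267,0],[-0.0255,-0.0267,0],[-0.0255,-0.0267,0],[-0.0255,-0.0267,0],[-0.0255,-0.0267,0],[-0.0255,-0.0267,0],[-0.0255,-0.0267,0],[-0.0255,-0.0267,0]],"twist":[[0,0,0],[0,0,0],[0,0,0],[0,0,0],[0,0,0],[0,0,0],[0,0,0],[0,0,0],[0,0,0],[0,0,0],[0,0,0],[0,0,0],[0,0,0],[0,0,0],[0,0,0],[0,0,0],[0,0,0],[0,0,0],[0,0,0],[0,0,0]]}'
cat >> h.py <<'E'
EX=np.array([np.cos(-.1155),np.sin(-.1155),0]);EY=np.array([-EX[1],EX[0],0]);LATCH=np.array([496.8,24.5,105])
def st():
    o=get_obs();r=R.from_rotvec(o['orientation']).as_matrix();t=o['ee_pos']
    print('t %.2f'%o['t'],'tcp',t.round(1),'latchframe',np.round([(t-LATCH)@EX,(t-LATCH)@EY,t[2]-105],1),'F(ex,ey,z)',np.round([o['ft_force']@EX,o['ft_force']@EY,o['ft_force'][2]],1),'M',o['moment'].round(2),'w %.1f g %.1f'%(o['width'],o['grasp_force']),'yang %.2f'%np.degrees(np.arctan2(r[1,1],r[0,1])),'tz',r[:,2].round(3),'q6 %.2f'%o['qpos'][5])
    return o,r
def to(p):
    o,r=st(); print('tool delta to',p,(r.T@(np.array(p)-o['ee_pos'])).round(1))
E
python3 -c "from h import *; to([616,10.7,240])"
```

```text
t: 0.43
ee_pos: [172.4, 604.4, 351.3]
orientation: [0.181, 3.133, 0.019]
ft_force: [-1.2, 1.0, 1.4]
width: 64.8
grasp_force: 0.0
t: 2.1
ee_pos: [617.1, 10.1, 342.1]
orientation: [-0.182, -3.136, -0.0]
ft_force: [0.5, 0.8, -0.3]
width: 0.6
grasp_force: 0.0
t 2.10 tcp [617.1  10.1 342.1] latchframe [121.1  -0.4 237.1] F(ex,ey,z) [ 0.4  0.8 -0.3] M [ 0.03 -0.03  0.02] w 0.6 g 0.0 yang 83.35 tz [-0.001  0.    -1.   ] q6 -1.46
tool delta to [616, 10.7, 240] [  1.1   0.5 102.1]
```

```bash
python3 -m creep '{"delta_pos":[[0,0,0.025],[0,0,0.025],[0,0,0.025],[0,0,0.02],[0,0,0.01],[0,0,0.01],[0,0,0.01],[0,0,0.01]],"twist":[[0,0,0],[0,0,0],[0,0,0],[0,0,0],[0,0,0],[0,0,0],[0,0,0],[0,0,0]]}'
python3 -m creep '{"delta_pos":[[0,0,0.01],[0,0,0.01],[0,0,0.01],[0,0,0.01],[0,0,0.01],[0,0,0.005],[0,0,0.005],[0,0,0.005]],"twist":[[0,0,0],[0,0,0],[0,0,0],[0,0,0],[0,0,0],[0,0,0],[0,0,0],[0,0,0]]}'
python3 -c "from h import *; st()"
```

```text
t: 2.77
ee_pos: [617.1, 11.9, 207.9]
orientation: [0.181, 3.135, 0.0]
ft_force: [0.6, 0.1, 2.6]
width: 0.5
grasp_force: 0.9
t: 3.43
ee_pos: [616.4, 11.8, 142.2]
orientation: [-0.181, -3.136, 0.0]
ft_force: [-0.0, -0.6, 1.2]
width: 0.8
grasp_force: 0.7
t 3.43 tcp [616.4  11.8 142.2] latchframe [120.3   1.2  37.2] F(ex,ey,z) [ 0.  -0.6  1.2] M [-0.01  0.2   0.03] w 0.8 g 0.7 yang 83.39 tz [-0. -0. -1.] q6 -1.46
```

```bash
python3 -m creep '{"delta_pos":[[0,0,0.003],[0,0,0.003],[0,0,0.001],[0,0,0.001],[0,0,0]],"twist":[[0,0,0],[0,0,0],[0,0,0],[0,0,0],[0,0,0]]}'
```

```text
t: 3.85
ee_pos: [616.6, 11.8, 134.7]
orientation: [0.181, 3.136, 0.0]
ft_force: [0.0, -0.7, -0.1]
width: 0.4
grasp_force: 0.0
```

```bash
python3 -m creep '{"delta_pos":[[0,0,0.001],[0,0,0.001],[0,0,0]],"twist":[[0,0,0],[0,0,0],[0,0,0]]}'
```

```text
t: 4.1
ee_pos: [616.9, 11.8, 134.3]
orientation: [0.181, 3.135, 0.0]
ft_force: [-3.3, -0.0, 11.0]
width: 1.0
grasp_force: 5.6
```

```bash
python3 -m creep '{"delta_pos":[[0,0,0.001],[0,0,0],[0,0,-0.02],[0,0,-0.03],[0,0,-0.04],[0,0,-0.04],[0,0,-0.02]],"twist":[[0,0,0],[0,0,0],[0,0,0],[0,0,0],[0,0,0],[0,0,0],[0,0,0]]}'
python3 -m creep '{"delta_pos":[[0.0067,-0.0348,0],[0.0067,-0.0348,0],[0.0067,-0.0348,0],[0.0067,-0.0348,0],[0.0067,-0.0348,0],[0.0067,-0.0348,0],[0.0067,-0.0348,0],[0.0067,-0.0348,0],[0.0067,-0.0348,0],[0.0067,-0.0348,0],[0,0,0],[0,0,0]],"twist":[[0,0,0],[0,0,0],[0,0,0],[0,0,0],[0,0,0],[0,0,0],[0,0,0],[0,0,0],[0,0,0],[0,0,0],[0,0,0],[0,0,0]]}' 0.5
python3 - <<'E'
from h import *
st(); snap('wrist','w1'); snap('top','top1'); snap('side','side1')
a=cv2.imread('pics/w1.png'); b=cv2.imread('pics/top1.png');c=cv2.imread('pics/side1.png')
r=lambda im,u,v,W,H,k:cv2.resize(im[v:v+H,u:u+W],None,fx=k,fy=k,interpolation=cv2.INTER_CUBIC)
cv2.imwrite('pics/c2.png',np.hstack([cv2.resize(a,(480,360)),np.vstack([r(b,265,200,80,60,4),r(c,255,170,80,60,4)])[:360]]) if 0 else np.hstack([cv2.copyMakeBorder(cv2.resize(a,(480,360)),0,120,0,0,cv2.BORDER_CONSTANT),np.vstack([r(b,265,200,80,60,4),r(c,255,170,80,60,4)])]))
E
```

```text
t: 4.68
ee_pos: [618.4, 11.8, 287.1]
orientation: [0.181, 3.13, 0.001]
ft_force: [0.8, -0.2, 0.1]
width: 0.1
grasp_force: 0.0
t: 5.68
ee_pos: [509.2, -327.7, 281.7]
orientation: [0.186, 3.136, -0.0]
ft_force: [-0.0, 0.3, -1.1]
width: 43.9
grasp_force: 0.0
t 5.68 tcp [ 509.2 -327.7  281.7] latchframe [  52.9 -348.4  176.7] F(ex,ey,z) [-0.   0.3 -1.1] M [-0.01  0.03 -0.  ] w 43.9 g 0.0 yang 83.19 tz [ 0. -0. -1.] q6 -2.04
```

View pics/c2.png

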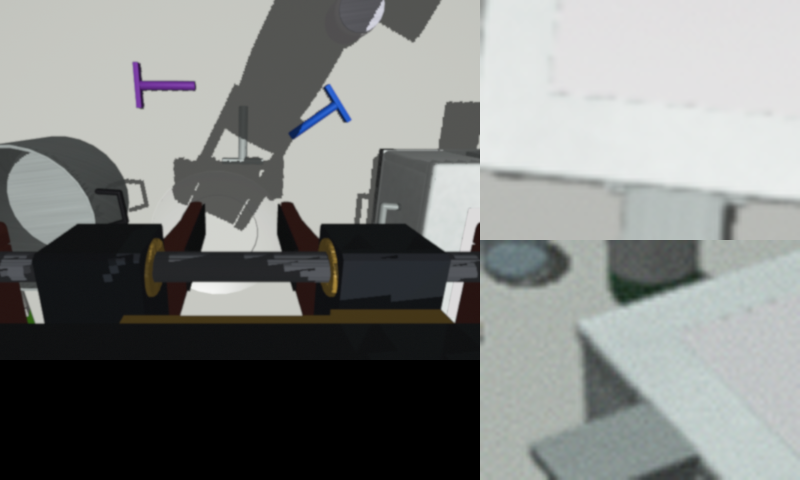

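The lid is shut in the top and side crops. The wrist view (scaled 0.75) shows the pin's nose at (243,106), head bar at (240,158), and the gripper fingers below. I'll refine the pin and hood from depth.

Run:
```python
from h import *
np.set_printoptions(suppress=True,precision=1)
def cloud(f):
    z=np.load(f+'.npz');d=z['d'];v,u=np.mgrid[0:480,0:640]
    return np.stack([u*d,v*d,d],-1)@np.linalg.inv(z['K']).T@z['E'][:3,:3].T+z['E'][:3,3],d
P,d=cloud('w1')
s=P[130:222,285:355].reshape(-1,3); s=s[(s[:,2]>5)&(s[:,2]<20)]
print(len(s), np.median(s[:,2]))
rough=np.array([522,-328,0]);ax=np.array([-.9936,.113,0]);
for i in range(4):
    nrm=np.array([-ax[1],ax[0],0])
    a=(s-rough)@ax;b=(s-rough)@nrm
    sh=(abs(b)<12)&(a>12)&(a<90); f=np.polyfit(a[sh],b[sh],1); th=np.arctan2(ax[1],ax[0])+np.arctan(f[0]); rough=rough+nrm*f[1]; ax=np.array([np.cos(th),np.sin(th),0])
hd=abs(b)>12
print('axis deg',np.degrees(th),'shank a range',np.percentile(a[sh],[0.5,99.5]),'head a',np.percentile(a[hd&(abs(b)<40)],[2,50,98]),'b',np.percentile(b[hd&(abs(b)<40)],[1,99]),'shank b',np.percentile(b[sh],[2,98]),'z top',np.percentile(s[sh][:,2],[50,95]))
h=a[hd&(abs(b)<40)]; org=rough+ax*(np.median(h)+4); nose=rough+ax*np.percentile(a[sh],99.5); print('origin',org,'nose',nose,'len',np.linalg.norm((nose-org)[:2]))
g=org+ax*14; g[2]=3; to(g)
# hood and lid from top1
P,d=cloud('top1'); H=P[225:285,290:340].reshape(-1,3); print('lid top z',np.median(P[160:200,290:350,2]))
l=np.stack([(H-LATCH)@EX,(H-LATCH)@EY,H[:,2]],1); m=(l[:,0]<30)&(l[:,2]>120)&(l[:,2]<150); print('hood z',np.median(l[m,2]),'x',np.percentile(l[m,0],[1]),'y',np.percentile(l[m,1],[1,99]))
P,d=cloud('side1'); H=P.reshape(-1,3);l=np.stack([(H-LATCH)@EX,(H-LATCH)@EY,H[:,2]],1); m=(l[:,0]<30)&(l[:,0]>-60)&(abs(l[:,1])<45)&(l[:,2]>126)&(l[:,2]<150);print('side hood',np.median(l[m,2]),np.percentile(l[m,0],[1]),np.percentile(l[m,1],[1,99]))
```

```text
1291 13.58154275229225
axis deg 172.55431851274838 shank a range [12.4 82.9] head a [-4.2  0.   3.4] b [-31.2  31.6] shank b [-6.8  6.6] z top [13.1 14.9]
origin [ 518.2 -326.1    0. ] nose [ 440.  -315.9    0. ] len 78.87336356628143
t 5.83 tcp [ 510.1 -325.1  281.7] latchframe [  53.5 -345.8  176.7] F(ex,ey,z) [ 0.6  0.9 -0.4] M [-0.   0.1 -0. ] w 43.7 g 0.0 yang 83.43 tz [ 0.  0. -1.] q6 -2.04
tool delta to [ 504.3 -324.3    3. ] [  5.9   0.1 278.7]
lid top z 134.74061959839844
hood z 134.3357776936241 x [-35.8] y [-30.2  30.4]
side hood 134.67949346715875 [-36.8] [-33.5  28.1]
```

```bash
python3 -m creep '{"delta_pos":[[0.0029,0,0.035],[0.003,0,0.035],[0,0,0.035],[0,0,0.035],[0,0,0.035],[0,0,0.03],[0,0,0.025],[0,0,0.02],[0,0,0.012],[0,0,0.008],[0,0,0],[0,0,0]],"twist":[[0,0,0.9],[0,0,0],[0,0,0],[0,0,0],[0,0,0],[0,0,0],[0,0,0],[0,0,0],[0,0,0],[0,0,0],[0,0,0],[0,0,0]]}'
python3 -c "from h import *; to([504.3,-324.3,2.5])"
```

```text
t: 6.83
ee_pos: [504.6, -325.2, 12.2]
orientation: [0.205, 3.134, -0.001]
ft_force: [0.8, -0.7, -0.3]
width: 44.1
grasp_force: 0.0
t 6.83 tcp [ 504.6 -325.2   12.2] latchframe [  48.1 -346.5  -92.8] F(ex,ey,z) [ 0.9 -0.6 -0.3] M [-0.04 -0.05 -0.02] w 44.1 g 0.0 yang 82.52 tz [ 0.001 -0.    -1.   ] q6 -2.03
tool delta to [504.3, -324.3, 2.5] [0.4 0.9 9.7]
```

```bash
python3 -m creep '{"delta_pos":[[0,0.001,0.005],[0,0,0.0045],[0,0,0]],"twist":[[0,0,0],[0,0,0],[0,0,0]]}'
python3 -m creep '{"delta_pos":[[0,0,0],[0,0,0],[0,0,0],[0,0,0],[0,0,0],[0,0,0],[0,0,0],[0,0,0]],"twist":[[0,0,0],[0,0,0],[0,0,0],[0,0,0],[0,0,0],[0,0,0],[0,0,0],[0,0,0]]}' 0
python3 -c "from h import *; st()"
```

```text
t: 7.08
ee_pos: [504.1, -324.4, 2.2]
orientation: [0.206, 3.135, -0.0]
ft_force: [0.3, -0.0, -0.1]
width: 43.9
grasp_force: 0.0
t: 7.75
ee_pos: [504.1, -324.5, 2.3]
orientation: [0.206, 3.135, -0.0]
ft_force: [0.5, -0.3, 1.9]
width: 12.5
grasp_force: 30.0
t 7.75 tcp [ 504.1 -324.5    2.3] latchframe [  47.5 -345.8 -102.7] F(ex,ey,z) [ 0.5 -0.3  1.9] M [-0.03  0.06 -0.01] w 12.5 g 30.0 yang 82.48 tz [ 0. -0. -1.] q6 -2.03
```

```bash
python3 -m creep '{"delta_pos":[[0,0,-0.02],[0,0,-0.03],[0,0,-0.03],[0,0,-0.03],[0,0,-0.03],[0,0,0],[0,0,0],[0,0,0],[0,0,0],[0,0,0],[0,0,0],[0,0,0],[0,0,0],[0,0,0],[0,0,0],[0,0,0],[0,0,0],[0,0,0],[0,0,0]],"twist":[[0,0,0],[0,0,0],[0,0,0],[0,0,0],[0,0,0],[0,0,6.85],[0,0,6.85],[0,0,6.85],[0,0,6.85],[0,0,6.85],[0,0,6.85],[0,0,6.85],[0,0,6.85],[0,0,6.85],[0,0,6.85],[0,0,6.85],[0,0,6.85],[0,0,6.85],[0,0,0]]}'
python3 -c "from h import *; to(LATCH-110*EY+[0,0,-4.7])"
```

```text
t: 9.33
ee_pos: [503.8, -324.2, 141.8]
orientation: [-2.349, -2.085, 0.0]
ft_force: [0.1, -0.1, -1.3]
width: 12.9
grasp_force: 30.0
t 9.33 tcp [ 503.8 -324.2  141.8] latchframe [  47.1 -345.5   36.8] F(ex,ey,z) [ 0.1 -0.1 -1.3] M [-0.04  0.08  0.03] w 12.9 g 30.0 yang -6.81 tz [-0.001  0.    -1.   ] q6 -0.47
tool delta to [484.12322914 -84.76710155 100.3       ] [235.4 -47.8  41.6]
```

```bash
python3 -m creep '{"delta_pos":[[0.0235,-0.0048,0],[0.0235,-0.0048,0],[0.0235,-0.0048,0],[0.0235,-0.0048,0],[0.0235,-0.0048,0],[0.0235,-0.0048,0],[0.0235,-0.0048,0],[0.0235,-0.0048,0],[0.0235,-0.0048,0],[0.0235,-0.0048,0],[0,0,0.02],[0,0,0.0215],[0,0,0],[0,0,0]],"twist":[[0,0,0],[0,0,0],[0,0,0],[0,0,0],[0,0,0],[0,0,0],[0,0,0],[0,0,0],[0,0,0],[0,0,0],[0,0,0],[0,0,0],[0,0,0],[0,0,0]]}'
python3 - <<'E'
from h import *
to(LATCH-110*EY+[0,0,-4.7]); snap('side','s2'); snap('top','t2'); snap('wrist','w2')
a=cv2.imread('pics/w2.png'); b=cv2.imread('pics/s2.png')
r=lambda im,u,v,W,H,k:cv2.resize(im[v:v+H,u:u+W],None,fx=k,fy=k,interpolation=cv2.INTER_CUBIC)
cv2.imwrite('pics/c3.png',np.hstack([cv2.resize(a,(400,300)),r(b,255,200,100,75,4)]))
E
```

```text
t: 10.5
ee_pos: [482.3, -85.2, 100.0]
orientation: [-2.341, -2.092, 0.003]
ft_force: [-0.5, -0.6, -1.6]
width: 12.4
grasp_force: 30.0
t 10.50 tcp [482.3 -85.2 100. ] latchframe [  -1.8 -110.6   -5. ] F(ex,ey,z) [-0.4 -0.6 -1.6] M [-0.08  0.04 -0.  ] w 12.4 g 30.0 yang -6.41 tz [-0.003  0.001 -1.   ] q6 -0.09
tool delta to [484.12322914 -84.76710155 100.3       ] [ 0.6  1.8 -0.3]
```

View pics/c3.png

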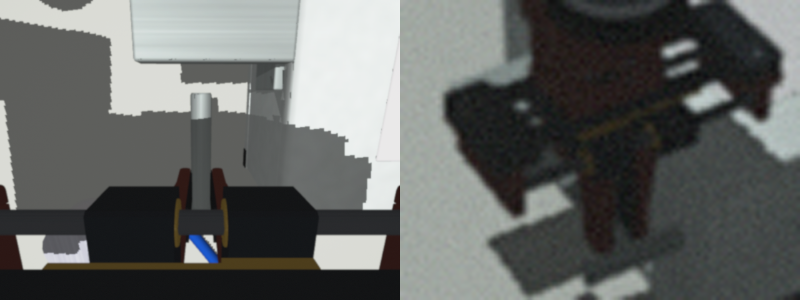

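Wrist view: the pin is held straight, with its nose at about (201,97) in the 400-px picture. The hood edge is at row 62 and the chest wall on the right. I'll check the pin's tilt and the hood position from the wrist depth.

Run:
```python
from h import *
np.set_printoptions(suppress=True,precision=2)
z=np.load('w2.npz');d=z['d'];v,u=np.mgrid[0:480,0:640]
P=np.stack([u*d,v*d,d],-1)@np.linalg.inv(z['K']).T@z['E'][:3,:3].T+z['E'][:3,3]
l=np.stack([(P-LATCH)@EX,(P-LATCH)@EY,P[...,2]],-1)
s=l[140:300,290:355].reshape(-1,3); s=s[(s[:,2]>85)&(s[:,2]<120)&(abs(s[:,0]+2)<9)]
yb=np.arange(-100,-35,8)
for y in yb:
    q=s[(s[:,1]>=y)&(s[:,1]<y+8)]
    if len(q)>5: print(y+4,len(q),'top z',np.percentile(q[:,2],90),'x',(np.percentile(q[:,0],2)+np.percentile(q[:,0],98))/2)
print('nose y',np.percentile(s[:,1],99))
h=l[0:110,200:490].reshape(-1,3);h=h[(h[:,2]>125)&(h[:,2]<145)&(h[:,0]<60)];print('hood z',np.median(h[:,2]),'ymin',np.percentile(h[:,1],1),'x',np.percentile(h[:,0],[0.5,2,98]))
f=l[90:250,370:560].reshape(-1,3);f=f[(f[:,2]>30)&(f[:,2]<115)&(f[:,0]>40)];print('wall x',np.percentile(f[:,0],[5,50,95]),np.polyfit(f[:,1],f[:,0],1))
t=l[...,2][(l[...,1]<-80)&(abs(l[...,2])<15)];print('table',np.median(t))
```

```text
-96 655 top z 113.81162988539835 x -2.355415388909795
-88 577 top z 113.39111845172428 x -0.8203459983428276
-80 605 top z 113.53577004707168 x -0.84827823484502
-72 631 top z 113.45896057383061 x -1.0944529413858675
-64 651 top z 113.35631259088265 x -1.0893869561941059
-56 680 top z 113.22752722272297 x -0.87567173555711
-48 499 top z 113.23341287318907 x -0.8897301154953277
nose y -46.854192242364974
hood z 134.40864838037018 ymin -30.435825671292545 x [-35.71 -34.23  50.72]
wall x [43.28 49.31 49.63] [-0.07 43.58]
table 0.5639183802587411
```

```bash
python3 -m creep '{"delta_pos":[[0.004,0.0005,0],[0.004,0.0005,0],[0.004,0,0],[0.004,0,0],[0.003,0,0],[0.003,0,0],[0.002,0,0],[0.002,0,0],[0,0,0]],"twist":[[0,0,0],[0,0,0],[0,0,0],[0,0,0],[0,0,0],[0,0,0],[0,0,0],[0,0,0],[0,0,0]]}'
python3 -c "from h import *; st()"
```

```text
t: 11.4
ee_pos: [487.2, -59.4, 100.6]
orientation: [-2.345, -2.091, 0.0]
ft_force: [-0.2, 0.1, -1.7]
width: 12.8
grasp_force: 30.0
t 11.40 tcp [487.2 -59.4 100.6] latchframe [  0.2 -84.5  -4.4] F(ex,ey,z) [-0.2  0.1 -1.7] M [-0.12  0.07 -0.05] w 12.8 g 30.0 yang -6.55 tz [-0.  0. -1.] q6 -0.03
```

Free entry into the cheek's slot. Now slowly towards the tongue.

```bash
python3 -m creep '{"delta_pos":[[0.001,0,0],[0.001,0,0],[0.001,0,0],[0.001,0,0],[0.001,0,0]],"twist":[[0,0,0],[0,0,0],[0,0,0],[0,0,0],[0,0,0]]}'
python3 -c "from h import *; st()"
python3 -m creep '{"delta_pos":[[0.001,0,0],[0.001,0,0],[0.001,0,0],[0,0,0]],"twist":[[0,0,0],[0,0,0],[0,0,0],[0,0,0]]}'
python3 -c "from h import *; st()"
```

```text
t: 11.82
ee_pos: [487.8, -54.8, 100.7]
orientation: [-2.345, -2.09, 0.0]
ft_force: [-0.0, -0.3, -1.3]
width: 12.5
grasp_force: 30.0
t 11.82 tcp [487.8 -54.8 100.7] latchframe [  0.2 -79.8  -4.3] F(ex,ey,z) [ 0.  -0.3 -1.3] M [-0.04  0.05  0.06] w 12.5 g 30.0 yang -6.57 tz [-0. -0. -1.] q6 -0.02
t: 12.15
ee_pos: [488.2, -51.7, 100.7]
orientation: [2.345, 2.091, 0.0]
ft_force: [0.4, 0.2, -2.2]
width: 12.6
grasp_force: 30.0
t 12.15 tcp [488.2 -51.7 100.7] latchframe [  0.2 -76.6  -4.3] F(ex,ey,z) [ 0.4  0.3 -2.2] M [-0.09  0.07 -0.05] w 12.6 g 30.0 yang -6.56 tz [ 0. -0. -1.] q6 -0.02
```

```bash
python3 -m creep '{"delta_pos":[[0.001,0,0],[0.001,0,0],[0,0,0]],"twist":[[0,0,0],[0,0,0],[0,0,0]]}'
python3 -c "from h import *; st()"
python3 -m creep '{"delta_pos":[[0.001,0,0],[0.001,0,0],[0,0,0]],"twist":[[0,0,0],[0,0,0],[0,0,0]]}'
python3 -c "from h import *; st()"
```

```text
t: 12.4
ee_pos: [488.4, -49.7, 100.7]
orientation: [-2.345, -2.091, 0.0]
ft_force: [-0.3, -0.2, -1.4]
width: 12.9
grasp_force: 30.0
t 12.40 tcp [488.4 -49.7 100.7] latchframe [  0.2 -74.7  -4.3] F(ex,ey,z) [-0.3 -0.3 -1.4] M [-0.07  0.06 -0.  ] w 12.9 g 30.0 yang -6.56 tz [-0.  0. -1.] q6 -0.01
t: 12.65
ee_pos: [488.6, -47.7, 100.7]
orientation: [2.345, 2.091, 0.0]
ft_force: [1.0, 0.6, -1.1]
width: 12.6
grasp_force: 30.0
t 12.65 tcp [488.6 -47.7 100.7] latchframe [  0.2 -72.7  -4.3] F(ex,ey,z) [ 0.9  0.7 -1.1] M [-0.02  0.06 -0.01] w 12.6 g 30.0 yang -6.56 tz [ 0. -0. -1.] q6 -0.01
```

```bash
python3 -m creep '{"delta_pos":[[0.001,0,0],[0.001,0,0],[0.001,0,0],[0,0,0]],"twist":[[0,0,0],[0,0,0],[0,0,0],[0,0,0]]}'
python3 -c "from h import *; st()"
python3 -m creep '{"delta_pos":[[0.001,0,0],[0.001,0,0],[0.001,0,0],[0,0,0]],"twist":[[0,0,0],[0,0,0],[0,0,0],[0,0,0]]}'
python3 -c "from h import *; st()"
```

```text
t: 12.98
ee_pos: [488.9, -44.7, 100.7]
orientation: [-2.345, -2.091, 0.0]
ft_force: [-0.2, -0.2, -2.1]
width: 12.6
grasp_force: 30.0
t 12.98 tcp [488.9 -44.7 100.7] latchframe [  0.2 -69.6  -4.3] F(ex,ey,z) [-0.2 -0.3 -2.1] M [-0.09  0.09 -0.  ] w 12.6 g 30.0 yang -6.56 tz [-0.  0. -1.] q6 -0.00
t: 13.32
ee_pos: [489.3, -41.7, 100.7]
orientation: [-2.345, -2.091, 0.0]
ft_force: [0.8, 0.2, -1.0]
width: 12.8
grasp_force: 30.0
t 13.32 tcp [489.3 -41.7 100.7] latchframe [  0.1 -66.6  -4.3] F(ex,ey,z) [ 0.7  0.2 -1. ] M [-0.07  0.06 -0.01] w 12.8 g 30.0 yang -6.56 tz [-0.  0. -1.] q6 0.01
```

```bash
python3 -m creep '{"delta_pos":[[0.0015,0,0],[0.0015,0,0],[0.0015,0,0],[0.0015,0,0],[0.0015,0,0],[0.0015,0,0],[0,0,0]],"twist":[[0,0,0],[0,0,0],[0,0,0],[0,0,0],[0,0,0],[0,0,0],[0,0,0]]}'
python3 -c "from h import *; st()"
python3 - <<'E'
from h import *
snap('wrist','w3'); snap('side','s3'); snap('top','t3')
r=lambda im,u,v,W,H,k:cv2.resize(im[v:v+H,u:u+W],None,fx=k,fy=k,interpolation=cv2.INTER_CUBIC)
a=cv2.imread('pics/w3.png');b=cv2.imread('pics/s3.png')
cv2.imwrite('pics/c4.png',np.hstack([r(a,200,60,200,150,2),r(b,255,190,100,75,4)]))
E
```

```text
t: 13.9
ee_pos: [490.4, -32.7, 100.7]
orientation: [2.345, 2.091, 0.0]
ft_force: [0.5, -0.5, -1.9]
width: 12.7
grasp_force: 30.0
t 13.90 tcp [490.4 -32.7 100.7] latchframe [  0.2 -57.5  -4.3] F(ex,ey,z) [ 0.5 -0.4 -1.9] M [-0.07  0.1   0.  ] w 12.7 g 30.0 yang -6.55 tz [ 0.  0. -1.] q6 0.02
```

View pics/c4.png

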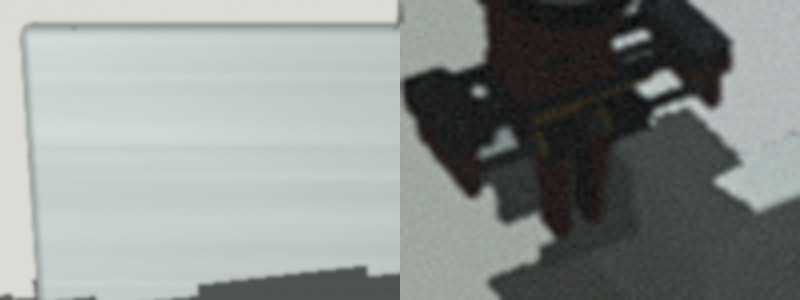

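The wrist crop shows only the hood top, with the pin's front part hidden under it as intended. There is no resistance, so the nose is in the tongue's hole. Continuing.

```bash
python3 -m creep '{"delta_pos":[[0.0015,0,0],[0.0015,0,0],[0.0015,0,0],[0.0015,0,0],[0,0,0]],"twist":[[0,0,0],[0,0,0],[0,0,0],[0,0,0],[0,0,0]]}'
python3 -c "from h import *; st()"
python3 -m creep '{"delta_pos":[[0.0015,0,0],[0.0015,0,0],[0.0015,0,0],[0.0015,0,0],[0,0,0]],"twist":[[0,0,0],[0,0,0],[0,0,0],[0,0,0],[0,0,0]]}'
python3 -c "from h import *; st()"
```

```text
t: 14.47
ee_pos: [491.0, -26.7, 100.7]
orientation: [-2.345, -2.091, -0.0]
ft_force: [0.1, -0.5, -3.0]
width: 12.8
grasp_force: 30.0
t 14.47 tcp [491.  -26.7 100.7] latchframe [  0.2 -51.5  -4.3] F(ex,ey,z) [ 0.1 -0.5 -3. ] M [-0.04  0.11 -0.03] w 12.8 g 30.0 yang -6.55 tz [ 0.  0. -1.] q6 0.04
t: 14.88
ee_pos: [491.7, -20.8, 100.7]
orientation: [-2.345, -2.091, -0.0]
ft_force: [0.1, 0.7, -1.4]
width: 12.8
grasp_force: 30.0
t 14.88 tcp [491.7 -20.8 100.7] latchframe [  0.2 -45.6  -4.3] F(ex,ey,z) [ 0.1  0.8 -1.4] M [-0.1   0.07 -0.01] w 12.8 g 30.0 yang -6.56 tz [-0.  0. -1.] q6 0.05
```

```bash
python3 -m creep '{"delta_pos":[[0,0,0],[0,0,0],[0,0,0],[0,0,0],[0,0,0],[0,0,0]],"twist":[[0,0,0],[0,0,0],[0,0,0],[0,0,0],[0,0,0],[0,0,0]]}' 0.35
python3 -c "from h import *; st()"
python3 -m creep '{"delta_pos":[[0,0,-0.005],[0,0,-0.01],[0,0,-0.02],[0,0,-0.03],[-0.03,0,0],[-0.035,0,0],[0,0,0],[0,0,0]],"twist":[[0,0,0],[0,0,0],[0,0,0],[0,0,0],[0,0,0],[0,0,0],[0,0,0],[0,0,0]]}'
python3 - <<'E'
from h import *
np.set_printoptions(suppress=True,precision=2)
st();snap('wrist','w4')
z=np.load('w4.npz');d=z['d'];v,u=np.mgrid[0:480,0:640]
P=np.stack([u*d,v*d,d],-1)@np.linalg.inv(z['K']).T@z['E'][:3,:3].T+z['E'][:3,3]
l=np.stack([(P-LATCH)@EX,(P-LATCH)@EY,P[...,2]],-1); np.save('l4.npy',l)
s=l.reshape(-1,3); s=s[(s[:,2]>70)&(s[:,2]<125)&(abs(s[:,0])<40)&(s[:,1]>-85)&(s[:,1]<-34)]
for y in range(-84,-34,4):
    q=s[(s[:,1]>=y)&(s[:,1]<y+4)]
    if len(q)>5: print(y+2,len(q),'z',np.percentile(q[:,2],[10,50,90]),'x',np.percentile(q[:,0],[2,98]))
E
```

```text
t: 15.38
ee_pos: [491.7, -21.1, 100.7]
orientation: [2.345, 2.09, 0.0]
ft_force: [-0.3, -0.3, -0.0]
width: 30.5
grasp_force: 0.0
t 15.38 tcp [491.7 -21.1 100.7] latchframe [  0.2 -45.8  -4.3] F(ex,ey,z) [-0.3 -0.3 -0. ] M [-0.06  0.1  -0.04] w 30.5 g 0.0 yang -6.58 tz [ 0.  0. -1.] q6 0.05
t: 16.05
ee_pos: [484.3, -86.8, 166.7]
orientation: [2.347, 2.086, 0.001]
ft_force: [0.7, -1.3, -0.4]
width: 31.1
grasp_force: 0.0
t 16.05 tcp [484.3 -86.8 166.7] latchframe [   0.4 -112.    61.7] F(ex,ey,z) [ 0.8 -1.2 -0.4] M [-0.04  0.11 -0.01] w 31.1 g 0.0 yang -6.74 tz [ 0. -0. -1.] q6 -0.08
-70 322 z [101.83 104.21 106.47] x [-29.59  30.6 ]
-66 706 z [102.38 104.72 107.02] x [-29.91  31.03]
-62 766 z [ 95.27 103.19 106.37] x [-29.92  30.33]
-58 162 z [101.62 104.31 105.98] x [-6.74  6.45]
-54 166 z [101.44 104.99 106.17] x [-6.69  7.11]
-50 168 z [101.5  105.62 106.99] x [-6.64  7.04]
-46 167 z [102.92 105.79 107.32] x [-6.56  7.  ]
-42 168 z [102.85 106.37 107.66] x [-6.53  6.94]
-38 183 z [104.07 107.03 108.47] x [-6.46  6.9 ]
-34 80 z [103.96 107.13 108.36] x [-6.44  6.85]
```

View pics/w4.png

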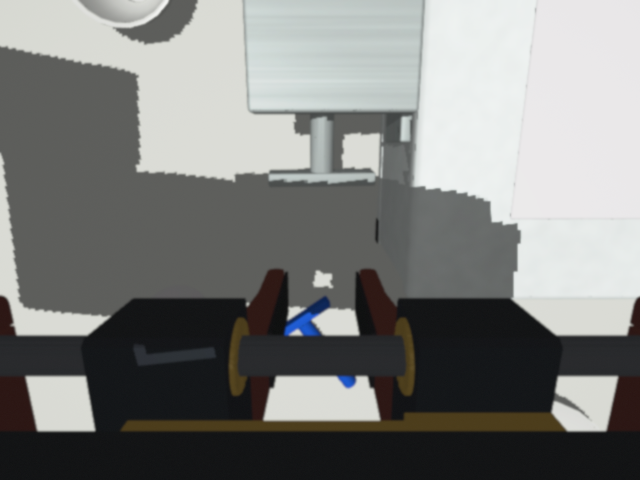

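The picture shows the bar level and the pin resting through the latch. The head is at (322,177), the shank at (321,145), and the shank runs in under the hood. Now I push the head home with closed fingers, tip tilted forward to clear the hood.

```bash
python3 -m creep '{"delta_pos":[[0,0,0.02],[0,0,0.02],[0,0,0.02],[0,0,0.008],[0,0,0],[0,0,0],[0.0099,0,0.0014],[0,0,0],[0,0,0]],"twist":[[0,0,0],[0,0,0],[0,0,0],[0,0,0],[0,4,0],[0,4,0],[0,0,0],[0,0,0],[0,0,0]]}' 0
python3 -c "from h import *; st()"
```

```text
t: 16.85
ee_pos: [485.4, -74.9, 97.9]
orientation: [-2.272, -2.028, -0.157]
ft_force: [0.0, -0.8, -0.4]
width: 0.6
grasp_force: 0.0
t 16.85 tcp [485.4 -74.9  97.9] latchframe [   0.2 -100.    -7.1] F(ex,ey,z) [ 0.1 -0.8 -0.4] M [-0.12  0.06 -0.02] w 0.6 g 0.0 yang -6.51 tz [ 0.015  0.137 -0.99 ] q6 -0.30
```

```bash
python3 -m creep '{"delta_pos":[[0.00396,0,0.00056],[0.00396,0,0.00056],[0.00396,0,0.00056],[0.00396,0,0.00056],[0.00198,0,0.00028],[0.00198,0,0.00028],[0.00198,0,0.00028],[0.00198,0,0.00028]],"twist":[[0,0,0],[0,0,0],[0,0,0],[0,0,0],[0,0,0],[0,0,0],[0,0,0],[0,0,0]]}'
python3 -c "from h import *; st()"
python3 -m creep '{"delta_pos":[[0.00198,0,0.00028],[0.00198,0,0.00028],[0.00198,0,0.00028],[0.00198,0,0.00028]],"twist":[[0,0,0],[0,0,0],[0,0,0],[0,0,0]]}'
python3 -c "from h import *; st()"
```

```text
t: 17.52
ee_pos: [488.5, -52.6, 97.8]
orientation: [-2.273, -2.028, -0.158]
ft_force: [-1.0, -8.6, 2.8]
width: 0.6
grasp_force: 4.4
t 17.52 tcp [488.5 -52.6  97.8] latchframe [  0.7 -77.5  -7.2] F(ex,ey,z) [-0.  -8.6  2.8] M [-1.62  0.24  0.01] w 0.6 g 4.4 yang -6.53 tz [ 0.017  0.137 -0.99 ] q6 -0.26
t: 17.85
ee_pos: [490.3, -46.4, 98.4]
orientation: [-2.275, -2.031, -0.158]
ft_force: [-2.1, -19.1, 9.1]
width: 0.6
grasp_force: 8.4
t 17.85 tcp [490.3 -46.4  98.4] latchframe [  1.8 -71.2  -6.6] F(ex,ey,z) [  0.1 -19.2   9.1] M [-2.97  0.56  0.07] w 0.6 g 8.4 yang -6.51 tz [ 0.019  0.134 -0.991] q6 -0.24
```

Resistance (19 N, with a vertical part): the nose probably catches because the head sags. I back off and look instead of forcing it.

```bash
python3 -m creep '{"delta_pos":[[-0.01,0,0],[-0.02,0,0],[-0.012,0,-0.03],[0,0,-0.035],[0,0,0],[0,0,0]],"twist":[[0,0,0],[0,0,0],[0,-4,0],[0,-4,0],[0,0,0],[0,0,0]]}'
cat >> h.py <<'E'
def look(f):
    np.set_printoptions(suppress=True,precision=2)
    st();snap('wrist',f)
    z=np.load(f+'.npz');d=z['d'];v,u=np.mgrid[0:480,0:640]
    P=np.stack([u*d,v*d,d],-1)@np.linalg.inv(z['K']).T@z['E'][:3,:3].T+z['E'][:3,3]
    l=np.stack([(P-LATCH)@EX,(P-LATCH)@EY,P[...,2]],-1)
    s=l.reshape(-1,3); s=s[(s[:,2]>70)&(s[:,2]<125)&(abs(s[:,0])<40)&(s[:,1]>-85)&(s[:,1]<-26)]
    for y in range(-84,-26,3):
        q=s[(s[:,1]>=y)&(s[:,1]<y+3)]
        if len(q)>5: print(y+1.5,len(q),'z',np.percentile(q[:,2],[10,50,90]),'x',np.percentile(q[:,0],[2,98]))
E
python3 -c "
from h import *
look('w5')"
```

```text
t: 18.35
ee_pos: [484.7, -91.6, 157.9]
orientation: [2.342, 2.09, 0.004]
ft_force: [0.0, 1.0, -0.4]
width: 0.5
grasp_force: 0.0
t 18.35 tcp [484.7 -91.6 157.9] latchframe [   1.4 -116.7   52.9] F(ex,ey,z) [-0.1  1.  -0.4] M [-0.08  0.05 -0.03] w 0.5 g 0.0 yang -6.52 tz [ 0. -0. -1.] q6 -0.10
-58.5 472 z [104.49 106.56 108.33] x [-28.61  31.51]
-55.5 569 z [104.87 106.65 108.39] x [-28.5   32.19]
-52.5 681 z [104.62 106.54 108.49] x [-28.43  32.03]
-49.5 257 z [ 96.81 102.81 106.92] x [-26.93  31.48]
-46.5 150 z [102.95 106.38 107.9 ] x [-5.46  8.06]
-43.5 148 z [103.38 106.71 108.02] x [-5.41  8.02]
-40.5 142 z [104.02 106.91 108.46] x [-5.39  8.  ]
-37.5 138 z [104.24 107.38 108.77] x [-5.34  7.95]
-34.5 144 z [105.17 107.6  109.11] x [-5.33  7.9 ]
-31.5 148 z [105.21 107.94 109.26] x [-5.27  7.88]
-28.5 74 z [105.08 108.26 109.52] x [-5.26  7.86]
```

```bash
python3 -m creep '{"delta_pos":[[0,0,0.02],[0,0,0.02],[0,0,0.014],[0,0,0.005],[0,0,0],[0,0,0],[0.011,0,0.0015],[0.011,0,0.0015],[0.011,0,0.0015],[0.008,0,0.0011],[0,0,0],[0,0,0]],"twist":[[0,0,0],[0,0,0],[0,0,0],[0,0,0],[0,4,0],[0,4,0],[0,0,0],[0,0,0],[0,0,0],[0,0,0],[0,0,0],[0,0,0]]}'
python3 -c "from h import *; st()"
```

```text
t: 19.4
ee_pos: [488.3, -49.4, 97.7]
orientation: [-2.27, -2.029, -0.158]
ft_force: [0.3, -1.3, 0.5]
width: 0.8
grasp_force: 0.0
t 19.40 tcp [488.3 -49.4  97.7] latchframe [  0.1 -74.3  -7.3] F(ex,ey,z) [ 0.5 -1.3  0.5] M [-0.07  0.05 -0.02] w 0.8 g 0.0 yang -6.41 tz [ 0.016  0.138 -0.99 ] q6 -0.26
```

```bash
python3 -m creep '{"delta_pos":[[0.001,0.001,0],[0.001,0,0],[0.001,0,0],[0.0015,0,0],[0.0015,0,0],[0.0015,0,0]],"twist":[[0,0,0],[0,0,0],[0,0,0],[0,0,0],[0,0,0],[0,0,0]]}'
python3 -c "from h import *; st()"
python3 -m creep '{"delta_pos":[[0.001,0,0],[0.001,0,0],[0.001,0,0],[0.001,0,0]],"twist":[[0,0,0],[0,0,0],[0,0,0],[0,0,0]]}'
python3 -c "from h import *; st()"
```

```text
t: 19.9
ee_pos: [490.0, -43.6, 98.6]
orientation: [-2.273, -2.026, -0.159]
ft_force: [0.0, -2.6, -0.0]
width: 0.5
grasp_force: 0.7
t 19.90 tcp [490.  -43.6  98.6] latchframe [  1.1 -68.4  -6.4] F(ex,ey,z) [ 0.3 -2.6 -0. ] M [-0.35  0.15  0.02] w 0.5 g 0.7 yang -6.57 tz [ 0.016  0.138 -0.99 ] q6 -0.24
t: 20.23
ee_pos: [490.6, -39.5, 99.2]
orientation: [-2.273, -2.026, -0.159]
ft_force: [-1.0, -1.5, 0.4]
width: 0.3
grasp_force: 0.8
t 20.23 tcp [490.6 -39.5  99.2] latchframe [  1.3 -64.2  -5.8] F(ex,ey,z) [-0.8 -1.6  0.4] M [-0.42  0.14 -0.03] w 0.3 g 0.8 yang -6.57 tz [ 0.016  0.138 -0.99 ] q6 -0.23
```

Sliding freely now (about 2 N). Continue towards home (TCP y ≈ -42).

```bash
python3 -m creep '{"delta_pos":[[0.0015,0,0],[0.0015,0,0],[0.0015,0,0],[0.0015,0,0],[0.0015,0,0],[0.0015,0,0]],"twist":[[0,0,0],[0,0,0],[0,0,0],[0,0,0],[0,0,0],[0,0,0]]}'
python3 -c "from h import *; st()"
python3 -m creep '{"delta_pos":[[0.001,0,0],[0.001,0,0],[0.001,0,0],[0.001,0,0],[0.001,0,0],[0.001,0,0]],"twist":[[0,0,0],[0,0,0],[0,0,0],[0,0,0],[0,0,0],[0,0,0]]}'
python3 -c "from h import *; st()"
```

```text
t: 20.73
ee_pos: [491.7, -30.5, 100.5]
orientation: [-2.273, -2.026, -0.159]
ft_force: [-0.7, -1.9, 1.4]
width: 0.0
grasp_force: 1.1
t 20.73 tcp [491.7 -30.5 100.5] latchframe [  1.3 -55.2  -4.5] F(ex,ey,z) [-0.5 -2.   1.4] M [-0.48  0.1  -0.05] w 0.0 g 1.1 yang -6.56 tz [ 0.016  0.138 -0.99 ] q6 -0.22
t: 21.23
ee_pos: [492.3, -24.6, 101.3]
orientation: [-2.273, -2.026, -0.159]
ft_force: [0.4, -3.1, 1.2]
width: 0.3
grasp_force: 1.3
t 21.23 tcp [492.3 -24.6 101.3] latchframe [  1.2 -49.3  -3.7] F(ex,ey,z) [ 0.8 -3.1  1.2] M [-0.54  0.13  0.02] w 0.3 g 1.3 yang -6.57 tz [ 0.016  0.138 -0.99 ] q6 -0.20
```

```bash
python3 -m creep '{"delta_pos":[[0.001,0,0],[0.001,0,0],[0.001,0,0],[0.001,0,0],[0.001,0,0]],"twist":[[0,0,0],[0,0,0],[0,0,0],[0,0,0],[0,0,0]]}'
python3 -c "from h import *; st()"
python3 -m creep '{"delta_pos":[[0.001,0,0],[0.001,0,0],[0,0,0]],"twist":[[0,0,0],[0,0,0],[0,0,0]]}'
python3 -c "from h import *; st()"
```

```text
t: 21.65
ee_pos: [492.8, -19.6, 102.0]
orientation: [-2.273, -2.026, -0.159]
ft_force: [-0.5, -1.4, 2.4]
width: 0.2
grasp_force: 1.0
t 21.65 tcp [492.8 -19.6 102. ] latchframe [  1.1 -44.3  -3. ] F(ex,ey,z) [-0.3 -1.4  2.4] M [-0.44  0.09  0.02] w 0.2 g 1.0 yang -6.57 tz [ 0.016  0.138 -0.99 ] q6 -0.19
t: 21.9
ee_pos: [492.9, -18.0, 102.2]
orientation: [-2.272, -2.027, -0.158]
ft_force: [-1.1, -4.4, 1.3]
width: 0.5
grasp_force: 2.2
t 21.90 tcp [492.9 -18.  102.2] latchframe [  1.1 -42.6  -2.8] F(ex,ey,z) [-0.6 -4.5  1.3] M [-0.85  0.2   0.04] w 0.5 g 2.2 yang -6.54 tz [ 0.016  0.138 -0.99 ] q6 -0.19
```

```bash
python3 -m creep '{"delta_pos":[[0.001,0,0],[0.001,0,0],[0,0,0]],"twist":[[0,0,0],[0,0,0],[0,0,0]]}'
python3 -c "from h import *; st()"
python3 -m creep '{"delta_pos":[[0.001,0,0],[0,0,0]],"twist":[[0,0,0],[0,0,0]]}'
python3 -c "from h import *; st()"
```

```text
t: 22.15
ee_pos: [493.0, -17.6, 102.3]
orientation: [-2.273, -2.03, -0.156]
ft_force: [-2.4, -15.0, 0.7]
width: 0.4
grasp_force: 7.7
t 22.15 tcp [493.  -17.6 102.3] latchframe [  1.1 -42.3  -2.7] F(ex,ey,z) [ -0.7 -15.1   0.7] M [-2.75  0.55  0.02] w 0.4 g 7.7 yang -6.47 tz [ 0.016  0.135 -0.991] q6 -0.19
t: 22.32
ee_pos: [493.0, -17.5, 102.4]
orientation: [-2.273, -2.031, -0.154]
ft_force: [-3.0, -20.8, 1.3]
width: 0.3
grasp_force: 10.6
t 22.32 tcp [493.  -17.5 102.4] latchframe [  1.1 -42.1  -2.6] F(ex,ey,z) [ -0.6 -21.1   1.3] M [-3.77  0.7   0.04] w 0.3 g 10.6 yang -6.45 tz [ 0.016  0.134 -0.991] q6 -0.18
```

Hard stop at exactly the predicted home position. Retreat and check.

```bash
python3 -m creep '{"delta_pos":[[-0.01,0,-0.0014],[-0.02,0,-0.0028],[-0.03,0,-0.004],[0,0,-0.03],[0,0,-0.03],[0,0,0],[0,0,0]],"twist":[[0,0,0],[0,0,0],[0,0,0],[0,-4,0],[0,-4,0],[0,0,0],[0,0,0]]}'
python3 - <<'E'
from h import *
look('w6'); snap('top','t6'); snap('side','s6')
r=lambda im,u,v,W,H,k:cv2.resize(im[v:v+H,u:u+W],None,fx=k,fy=k,interpolation=cv2.INTER_CUBIC)
a,b=cv2.imread('pics/w6.png'),cv2.imread('pics/t6.png')
cv2.imwrite('pics/c6.png',np.hstack([r(a,200,0,260,300,1.5),r(b,150,130,210,225,2)]))
E
```

```text
t: 22.9
ee_pos: [486.8, -80.7, 163.4]
orientation: [2.343, 2.09, 0.004]
ft_force: [-0.5, 0.3, -0.5]
width: 0.4
grasp_force: 0.0
t 22.90 tcp [486.8 -80.7 163.4] latchframe [   2.2 -105.7   58.4] F(ex,ey,z) [-0.6  0.2 -0.5] M [-0.04  0.07 -0.05] w 0.4 g 0.0 yang -6.51 tz [ 0.  0. -1.] q6 -0.08
-31.5 382 z [103.09 109.75 112.2 ] x [-28.62  31.66]
-28.5 71 z [108.82 109.78 110.91] x [-8.3  32.27]
```

View pics/c6.png

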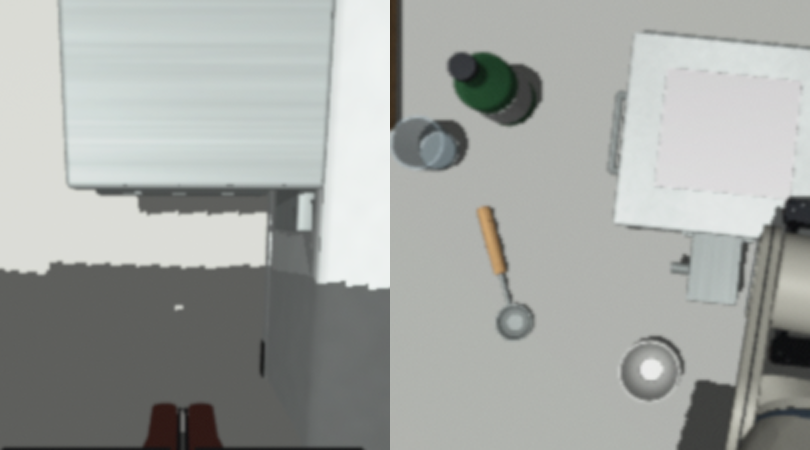

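The wrist crop shows the head's outer face (about row 190) flush with the hood's edge. In the top crop the nose sticks out on the far side at (680,267), the lid is shut, and the tableware on that side is undisturbed. The robot touches nothing, so I hand in.

```bash
python3 -c "from h import *; print(close_job())"
```

```text
the job is handed in; nothing more can be done
None
```

The chest lid is shut and the steel pin is pushed through the latch until its head stopped firmly against the cheek; I let go of it and handed the job in after about 23 s, with no verdict shown.

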